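Load the block warmer and hold its sprung hood just short of balance

ROBOT

A 6-joint arm with a two-finger parallel gripper is mounted at the origin on the work surface. World frame = base frame: x ahead of the robot, y to its left, z up, the work surface at z = 0. Lengths are in m, angles in degrees, forces in N, time in s.
With the tool pointing down it reaches from about 0.4 to 0.825 m from the base axis. Payload 7 kg.
Tool frame: the origin (TCP) lies on the centre line of the jaws, within the pads' length; the fingertips stand r.tip_reach ahead of it and the grasp point (between the pads) is the TCP (r.tip_reach is the distance from the TCP to the fingertips, in m); z points along the fingers, y is the line along which they close (so a half turn about z gives the same grasp; the last joint's range is limited). The gripper opens to 88 mm and grips with 3 to 60 N. Pads are 19 mm wide; open, the fingers measure 130 mm over their backs; the gripper's body (78 mm by 193 mm) begins 47 mm behind the grasp point.
Start: joints at [-53.566, 20.546, 0.682, 0, -70.136, -16.507], TCP at [0.23, -0.635, 0.246] pointing down, gripper open.
Joint ranges: [-176.03, 176.03], [-82.01, 121.73], [-58.28, 71.71], [-173.87, 95.51], [-174.79, -0.11], [-173.66, 173.66]. Speed limits (degrees/s): [136.94, 136.94, 172.46, 180, 180, 180].

INTERFACE

Orientations are given as [roll, pitch, yaw] about the fixed x, y, z axes, in that order (R = Rz(yaw) Ry(pitch) Rx(roll)).
In Python, from plant import sensors, cams, r gives the robot as it stands.
- The arm moves only by the tool drive_tool, never from a script. Its argument "rows" is a list of rows, each an object of numbers: "fingers": the gripper's target within -1 to 1 (fully open at 1, half-way at 0, shut at -1); "x", "y", "z": the shift along the tool's x, y, z in m; "spin": the turn about the tool's z in rad. A call has 1 to 10 rows; each row is the pose to reach, as a shift and turn from the pose commanded when the call began, along the tool's axes at that moment; what a row does not reach only later rows make up. A row lasts 1/8 s, in which the tool goes at most 62.5 mm and 10.7 degrees, less where a joint would pass 70% of its speed; a pose out of reach is approached as far as the arm can. A call with a gripper value outside its range is refused whole. The fingers move at their own pace and stop on an object; "newtons" is the grip in N (left out, the last holds). Time passes only in rows, so rows that repeat a pose let the fingers close. It gives the time, the measured TCP pose, the force, the opening and the grip force at its end, in the units of the state.
- sensors.get_state(): the state, without advancing time (a new reading comes with each control period).
- cams.capture(name): name is "side" or "top" or "wrist"; returns a dict with "pixels" (480x640x3 uint8, red, green, blue), "intrinsics" (3x3 intrinsics, pixels), "eye" and "orientation" of the camera in the world; the wrist camera has in their place "T_tool_cam" (4x4, takes a point from camera to tool coordinates, whose origin is the TCP and whose axes are the flange's). Camera axes: x right, y up, looking along -z (the intrinsics and any distortion apply to the point x, -y, -z); pixel columns grow to the right and rows downward; lengths in m; the calibration is good to about 2 mm. The wrist camera is an equidistant fisheye: a pixel r from the principal point sees the ray r / f radians off the axis. A picture is of the moment at which its call begins: read the wrist's pose just before it. There is no depth.
- r.close_job(): hands the job in; it is judged then, once.
The state is a dict: "time_s": time; "joints": joint angles; "qd": joint speeds; "joint_torque": joint torques, N m; "tcp_pos": TCP position; "eef_rot": TCP orientation; "contact_force": force on the tool from outside, world axes, zero at the start; "moment": the same for the moment, N m; "gripper_width": finger opening in m; "gripper_force": force on a finger pad.
Only numpy, scipy, OpenCV 4.12 (cv2) and the standard library are available. Lean on these libraries where they do the work, as an engineer would, in place of code of your own. Each camera call takes 0.05 s, during which the arm holds its last target. There are 200 camera calls.

TASK

Lift the warmer's sprung hood past its balance point so that it stands open on its own, then pluck the tall domed capsule from the pocket tray and seat it fully down and upright in the small well of the warmer's block, and let go of it. Then take the bar at its middle, bring the hood back down to just below its balance point (some 5 to 10 degrees) and finish there, still holding the bar, so that I can feel whether the spring has gone weak. Never let the hood slam shut, and leave the two stoppers in the tray and the other things on the bench where they are.

Things in the scene. Friction and masses are not known exactly. Their poses are not given: they have to be found in the camera images.
- warmer: Dry-block warmer: fixed off-white box 170 (x) by 260 (y) by 100 mm high. Origin: centre of its underside, on the bench. Its x points from its front (display, nearest the robot) to its rear, z up; yaw varies +-0.22 rad. Under the hood lies an aluminium block, its top 85 mm above the bench (15 mm below the box's rim), with a small well and, 80 mm to its +y side, a large one (37 mm).
- hood (a joint): Hood angle, rad: 0 shut, 1.5 open stop. Grey inverted tray 170 by 260 by 30 mm hinged on the warmer's rear top edge (shut, its top is 130 mm above the bench). With its bar 0.86 kg, partly carried by a spring: balance point 1.00 rad (57 degrees). Let go below it, it falls shut; above it, it rises to the stop and stays. Moving the bar takes under 4 N.
- hood_hinge (a point): Middle of the hinge line, 100 mm above the bench, 85 mm behind the warmer's centre along the warmer's x axis; the hinge axis is the warmer's y axis.
- grab_bar (a point): Round black bar across the hood's front, 10 mm thick, 116 mm free between its side arms; origin in its middle, y along it. At hood angle a it is 220 cos(a) - 12 sin(a) mm in front of the hinge and 220 sin(a) + 12 cos(a) mm above it (bench height 112 mm shut, 292 mm at balance). Shut, it is 50 mm in front of the box. Pinch it from above, front to back, at any angle; it turns in the grip.
- well (a point): Centre of the mouth of the small well, 85 mm above the bench, at (-10, -40) mm from the warmer's centre in its axes. 20.5 mm wide, 20 mm deep, with a small chamfer. The capsule, fully seated, stands 30 mm out of it.
- tray: Fixed grey pocket tray 130 by 130 by 24 mm with four pockets at (+-30, +-30) mm from its centre, 18.5 mm wide and 16 mm deep. Origin: centre of its underside.
- capsule: White round capsule, 16 mm in diameter and 50 mm tall, domed top (straight sides up to 42 mm), 25 g (varies). Origin: centre of its foot; z up its axis. Stands upright in one of the tray's pockets (which one varies), its foot 8 mm above the bench, 34 mm standing out of the tray.
- stopper_a: Flat white stopper, head 24 mm wide and 6 mm thick, sitting in another pocket of the tray, its head's top 6 mm above the tray. Origin: centre of its foot. Leave it.
- stopper_b: A second stopper like stopper_a, in a third pocket. Leave it.
- gel_bottle: White bottle 60 mm wide, 140 mm tall, on the bench. Origin: centre of its underside. Leave it.
- tape_roll: Roll of paper tape lying flat, 70 mm wide, 20 mm high. Origin: centre of its underside. Leave it.
- beaker: White beaker 70 mm wide, 80 mm tall, on the bench to the left. Origin: centre of its underside. Leave it.
- marker: Black marker pen, 14 mm thick, 120 mm long, lying on the bench near the robot. Leave it.

How it is judged:
By the outcome, as a careful person would: the job done as asked, in the order asked, and still so for the second after the job is handed in, while the arm keeps its last pose, push and grip.
It also fails if it takes over 64 s, if anything falls off the work surface, if the arm or the gripper's body presses on something with over 40 N, if the wrist force passes 120 N, or if a joint passes its speed limit or range.

## Working session

There is one attempt and no reset: what is moved stays moved. The work goes in short steps, Python scripts to look and compute and a tool call to move; the robot and the scene stay as the last step left them, time stands still between calls to the robot, and variables do not carry over. Pictures are saved under pics/ and viewed, at most 10 in all, crops included, and the job is handed in when it is done.

Besides the shell and the picture viewer there is one more tool, called as name([rows], argument=value, ...), one row to a line, values as JSON. drive_tool: Moves the arm, as the interface text tells. Its arguments: {"type":"object","properties":{"rows":{"type":"array"},"newtons":{"type":"number"}},"required":["rows"]}

```bash
mkdir -p pics; ls
python3 - <<'E'
from plant import sensors,cams,r
import cv2,numpy as np
s=sensors.get_state();print(s['time_s'],s['tcp_pos'],s['eef_rot'],s['gripper_width'],r.tip_reach)
for n in('top','side'):
    c=cams.capture(n);cv2.imwrite(f'pics/{n}0.png',c['pixels'][:,:,::-1]);print(n,{k:np.round(v,4).tolist() for k,v in c.items() if k!='pixels'})
c=cams.capture('wrist');print({k:np.round(v,4).tolist() for k,v in c.items() if k!='pixels'})
E
```

```text
pics
0.0 [ 0.22984499 -0.63416835  0.24462145] [ 1.79904648e+02 -1.08099417e-02 -1.60082258e+02] 0.08768785043335463 0.019
top {'intrinsics': [[480.1083, 0.0, 310.6351], [0.0, 480.1083, 241.5811], [0.0, 0.0, 1.0]], 'eye': [0.4281, 0.0322, 1.0711], 'orientation': [6.7993, -1.2727, -88.8698]}
side {'intrinsics': [[483.3692, 0.0, 315.5504], [0.0, 483.3692, 235.9813], [0.0, 0.0, 1.0]], 'eye': [0.1216, 0.7146, 1.075], 'orientation': [38.694, -0.4329, -146.2493]}
{'intrinsics': [[371.6483, 0.0, 315.743], [0.0, 371.6483, 237.9431], [0.0, 0.0, 1.0]], 'T_tool_cam': [[0.0015, 0.9502, 0.3116, 0.0854], [1.0, -0.0013, -0.0009, 0.0002], [-0.0005, 0.3116, -0.9502, -0.1396], [0.0, 0.0, 0.0, 1.0]]}
```

View pics/top0.png

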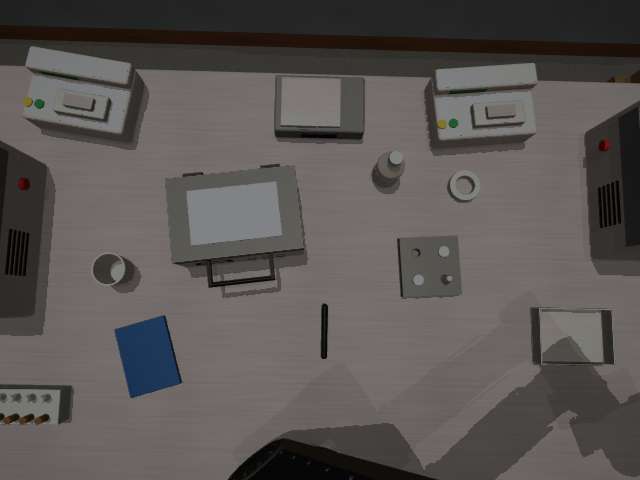

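View pics/side0.png

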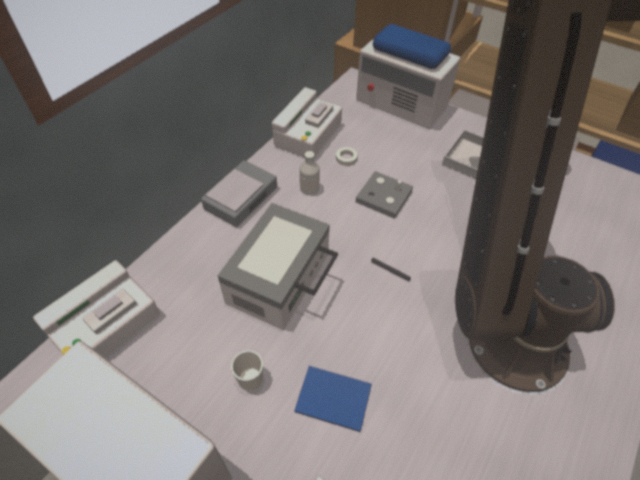

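The top view shows the warmer's hood with corners near (167,179), (296,166), (302,249) and (173,262), and the bar from (210,286) to (273,279). The tray is around (430,267), with the capsule near (449,279) and the stoppers at (444,252) and (418,280). The side view agrees. I'll enlarge both areas.

```bash
cat > h.py <<'E'
import numpy as np,cv2
from scipy.spatial.transform import Rotation as R
CAM={'top':([480.1083,310.6351,241.5811],[0.4281,0.0322,1.0711],[6.7993,-1.2727,-88.8698]),
'side':([483.3692,315.5504,235.9813],[0.1216,0.7146,1.075],[38.694,-0.4329,-146.2493])}
def pix(n,u,v,z):
    (f,cx,cy),e,o=CAM[n];d=R.from_euler('xyz',o,degrees=True).apply([(u-cx)/f,-(v-cy)/f,-1]);e=np.array(e)
    return e+d*(z-e[2])/d[2]
def proj(n,p):
    (f,cx,cy),e,o=CAM[n];q=R.from_euler('xyz',o,degrees=True).inv().apply(np.array(p)-e)
    return np.array([cx+f*q[0]/-q[2],cy+f*q[1]/q[2]])
def rel(s,p):  # world point in tool axes
    return R.from_euler('xyz',s['eef_rot'],degrees=True).inv().apply(np.array(p)-s['tcp_pos'])
E
python3 - <<'E'
import cv2,numpy as np
from h import *
i=cv2.imread('pics/top0.png')
a=cv2.resize(i[155:300,155:315],None,fx=4,fy=4,interpolation=cv2.INTER_CUBIC)
b=cv2.resize(i[228:303,390:470],None,fx=4,fy=4,interpolation=cv2.INTER_CUBIC)
c=np.zeros((580,800,3),np.uint8);c[:,:480]=a[:,:480] if 0 else cv2.resize(a,(480,435)).repeat(1,0)[:435] if 0 else 0
c=np.zeros((600,800,3),np.uint8);c[:435,:480]=cv2.resize(a,(480,435));c[:300,480:]=b
cv2.imwrite('pics/crop0.png',np.clip(c*1.4,0,255))
for p in [(167,179),(296,166),(302,249),(173,262)]:print('hood',pix('top',*p,.13))
for p in [(210,286),(273,279)]:print('bar',pix('top',*p,.112))
for p in [(398,237),(460,236),(462,297),(401,298)]:print('tray',pix('top',*p,.024))
for p in [(449,279)]:print('cap',pix('top',*p,.058))
E
```

```text
hood [0.6598541 0.3021334 0.13     ]
hood [0.69310219 0.04595916 0.13      ]
hood [0.52562841 0.03023188 0.13      ]
hood [0.49457856 0.28140022 0.13      ]
bar [0.44981091 0.21078005 0.112     ]
bar [0.46621487 0.08657946 0.112     ]
tray [ 0.56791594 -0.18133607  0.024     ]
tray [ 0.57326628 -0.31925962  0.024     ]
tray [ 0.43902902 -0.32132342  0.024     ]
tray [ 0.43421871 -0.18763445  0.024     ]
cap [ 0.47604647 -0.28277225  0.058     ][ WARN:0@0.600] global loadsave.cpp:1063 imwrite_ Unsupported depth image for selected encoder is fallbacked to CV_8U.
```

View pics/crop0.png

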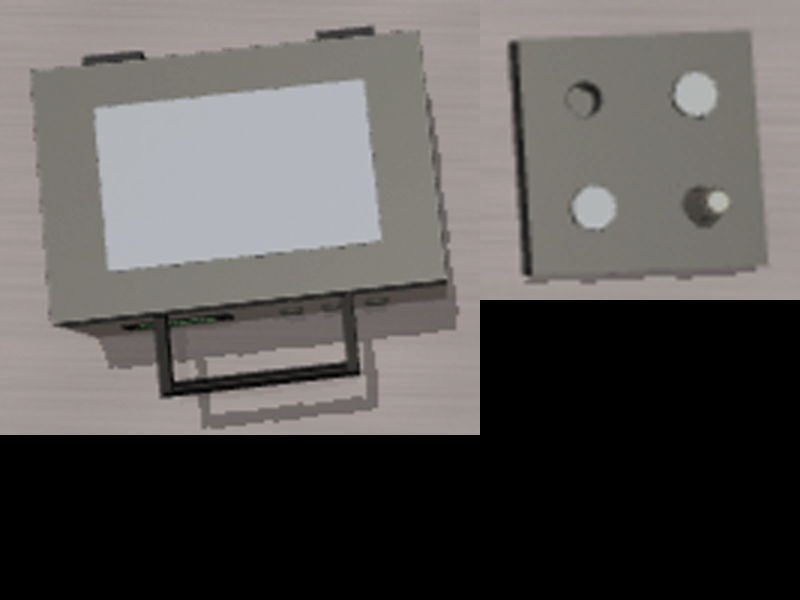

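The enlarged crop gives hood corners (166,178.3), (294.3,166), (304,248.3) and (172.3,262.7), and the bar's middle at about (242,281.3). The capsule's dome is at about (449.5,278.5), in the pocket at -x, -y. I'll fit poses next.

```bash
cat >> h.py <<'E'
def w2(P,x,y,z):
    c,s=np.cos(P[2]),np.sin(P[2]);return np.array([P[0]+c*x-s*y,P[1]+s*x+c*y,z])
def barpt(P,a):
    return w2(P,.085-(.22*np.cos(a)-.012*np.sin(a)),0,.1+.22*np.sin(a)+.012*np.cos(a))
E
python3 - <<'E'
from h import *
from scipy.optimize import least_squares
from plant import sensors
pts=[((166,178.3),(.085,.13,.13)),((294.3,166),(.085,-.13,.13)),((304,248.3),(-.085,-.13,.13)),((172.3,262.7),(-.085,.13,.13)),((242,281.3),(-.135,0,.112))]
s=least_squares(lambda P:np.concatenate([proj('top',w2(P,*q))-p for p,q in pts]),[.59,.165,-.12])
print('warmer',s.x,s.fun.round(1));P=s.x
t=[((399.75,237.5),(.065,.065,.024)),((457.5,235.75),(.065,-.065,.024)),((461.75,294.25),(-.065,-.065,.024)),((402.25,296.75),(-.065,.065,.024))]
s=least_squares(lambda P:np.concatenate([proj('top',w2(P,*q))-p for p,q in t]),[.5,-.25,0])
T=s.x;print('tray',T,s.fun.round(1),'pocket',w2(T,-.03,-.03,.008),'dome',pix('top',449.5,278.5,.057))
print('well',w2(P,-.01,-.04,.085))
st=sensors.get_state()
for a in(0,.3,.6,.9,1.0,1.12,1.5):p=barpt(P,a);print(a,p.round(4),rel(st,p).round(4))
E
```

```text
warmer [0.59380418 0.16557076 0.12970063] [-0.6 -0.   0.9 -0.9  0.3  0.4 -0.4  0.2 -0.1  0.2]
tray [ 0.50564503 -0.25253442  0.05247058] [-0.5 -0.1  0.2 -0.1 -0.   0.4  0.3 -0.2] pocket [ 0.47725971 -0.28406653  0.008     ] dome [ 0.47717505 -0.28416648  0.057     ]
well [0.58906167 0.12461336 0.085     ]
0 [0.4599 0.1481 0.112 ] [-0.4829  0.657   0.1336]
0.3 [0.4732 0.1498 0.1765] [-0.4959  0.6542  0.0691]
0.6 [0.5048 0.154  0.2341] [-0.527   0.6474  0.0115]
0.9 [0.5518 0.1601 0.2798] [-0.5733  0.6371 -0.0342]
1.0 [0.5702 0.1625 0.2916] [-0.5915  0.6331 -0.046 ]
1.12 [0.5938 0.1656 0.3033] [-0.6146  0.628  -0.0577]
1.5 [0.6745 0.1761 0.3203] [-0.6941  0.6104 -0.0748]
```

Run:
```python
from h import *
from plant import sensors
st=sensors.get_state()
for p in [(.45,-.3,.25),(.460,.148,.2)]:print(rel(st,p).round(4))
```

```text
[-0.3208  0.2393 -0.0049]
[-0.4829  0.657   0.0456]
```

drive_tool([
  {"x": -0.321,"y": 0.239,"z": -0.005,"spin": -1.352,"fingers": -0.2},
  {"x": -0.321,"y": 0.239,"z": -0.005,"spin": -1.352,"fingers": -0.2},
  {"x": -0.321,"y": 0.239,"z": -0.005,"spin": -1.352,"fingers": -0.2},
  {"x": -0.321,"y": 0.239,"z": -0.005,"spin": -1.352,"fingers": -0.2},
  {"x": -0.321,"y": 0.239,"z": -0.005,"spin": -1.352,"fingers": -0.2},
  {"x": -0.321,"y": 0.239,"z": -0.005,"spin": -1.352,"fingers": -0.2},
  {"x": -0.321,"y": 0.239,"z": -0.005,"spin": -1.352,"fingers": -0.2},
  {"x": -0.483,"y": 0.657,"z": 0.0,"spin": -1.352,"fingers": -0.2},
  {"x": -0.483,"y": 0.657,"z": 0.0,"spin": -1.352,"fingers": -0.2},
  {"x": -0.483,"y": 0.657,"z": 0.0,"spin": -1.352,"fingers": -0.2},
])

```text
time_s: 1.4
tcp_pos: [0.4541, -0.1113, 0.2484]
eef_rot: [-180.0, 0.0, -82.6]
contact_force: [1.4, -0.1, 0.1]
gripper_width: 0.0351
gripper_force: 0.0
```

drive_tool([
  {"x": -0.256,"y": -0.039,"z": 0.03,"fingers": -0.2},
  {"x": -0.256,"y": -0.039,"z": 0.03,"fingers": -0.2},
  {"x": -0.256,"y": -0.039,"z": 0.03,"fingers": -0.2},
  {"x": -0.256,"y": -0.039,"z": 0.03,"fingers": -0.2},
  {"x": -0.256,"y": -0.039,"z": 0.03,"fingers": -0.2},
  {"x": -0.256,"y": -0.039,"z": 0.03,"fingers": -0.2},
  {"x": -0.256,"y": -0.039,"z": 0.03,"fingers": -0.2},
])

```text
invalid input
```

```bash
cat >> h.py <<'E'
TC=np.array([[.0015,.9502,.3116,.0854],[1,-.0013,-.0009,.0002],[-.0005,.3116,-.9502,-.1396]])
def wpix(s,u,v,z):  # wrist fisheye pixel -> world point at height z
    du,dv=u-315.743,v-237.943;t=np.hypot(du,dv);th=t/371.6483
    d=np.array([np.sin(th)*du/t,-np.sin(th)*dv/t,-np.cos(th)])
    Rw=R.from_euler('xyz',s['eef_rot'],degrees=True);o=Rw.apply(TC[:,3])+s['tcp_pos'];d=Rw.apply(TC[:,:3]@d)
    return o+d*(z-o[2])/d[2]
def wproj(s,p):
    q=TC[:,:3].T@(rel(s,p)-TC[:,3]);t=np.hypot(q[0],q[1]);th=np.arctan2(t,-q[2])
    return np.array([315.743+371.6483*th*q[0]/t,237.943-371.6483*th*q[1]/t])
E
python3 - <<'E'
from h import *
from plant import sensors,cams
s=sensors.get_state();c=cams.capture('wrist');cv2.imwrite('pics/w1.png',c['pixels'][:,:,::-1])
P=[.5938,.16557,.1297]
print(s['tcp_pos'],s['eef_rot'],'rel bar',rel(s,barpt(P,0)),'bar px',[wproj(s,w2(P,-.135,y,.112)).round() for y in(-.058,0,.058)])
E
```

```text
[ 0.45412783 -0.11126249  0.24841374] [-1.79991392e+02  2.42918254e-03 -8.26309320e+01] rel bar [-0.25647929 -0.03900473  0.13643047] bar px [array([277., 417.]), array([280., 451.]), array([283., 479.])]
```

View pics/w1.png

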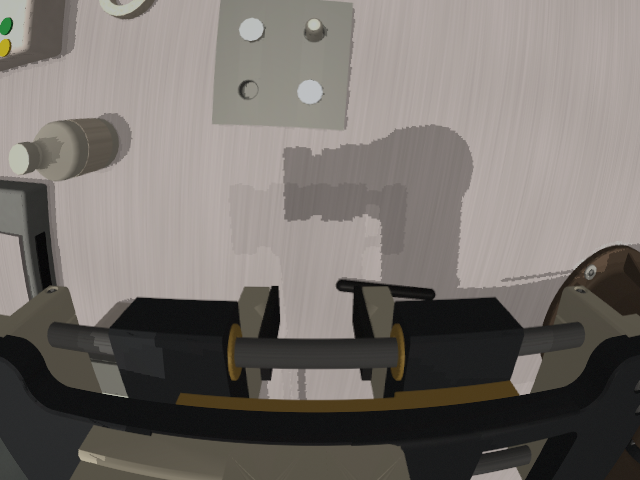

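The move call was refused while sent together with a script, so the arm hasn't moved. The wrist view still shows the tray at top centre, with the capsule at (314,28) and stoppers at (251,29) and (310,92). I'll resend the move on its own.

drive_tool([
  {"x": -0.256,"y": -0.039,"z": 0.03,"fingers": -0.2},
  {"x": -0.256,"y": -0.039,"z": 0.03,"fingers": -0.2},
  {"x": -0.256,"y": -0.039,"z": 0.03,"fingers": -0.2},
  {"x": -0.256,"y": -0.039,"z": 0.03,"fingers": -0.2},
  {"x": -0.256,"y": -0.039,"z": 0.03,"fingers": -0.2},
  {"x": -0.256,"y": -0.039,"z": 0.03,"fingers": -0.2},
  {"x": -0.256,"y": -0.039,"z": 0.03,"fingers": -0.2},
])

```text
invalid input
```

drive_tool([
  {"x": -0.256,"y": -0.039,"z": 0.03,"spin": 0,"fingers": -0.2},
  {"x": -0.256,"y": -0.039,"z": 0.03,"spin": 0,"fingers": -0.2},
  {"x": -0.256,"y": -0.039,"z": 0.03,"spin": 0,"fingers": -0.2},
  {"x": -0.256,"y": -0.039,"z": 0.03,"spin": 0,"fingers": -0.2},
  {"x": -0.256,"y": -0.039,"z": 0.03,"spin": 0,"fingers": -0.2},
  {"x": -0.256,"y": -0.039,"z": 0.03,"spin": 0,"fingers": -0.2},
  {"x": -0.256,"y": -0.039,"z": 0.03,"spin": 0,"fingers": -0.2},
])

```text
time_s: 2.33
tcp_pos: [0.4601, 0.1448, 0.2185]
eef_rot: [180.0, -0.0, -82.7]
contact_force: [-0.3, 0.7, -0.3]
gripper_width: 0.0346
gripper_force: 0.0
```

drive_tool([
  {"x": -0.003,"y": 0,"z": 0.05,"spin": 0,"fingers": -0.2},
  {"x": -0.003,"y": 0,"z": 0.1,"spin": 0,"fingers": -0.2},
  {"x": -0.003,"y": 0,"z": 0.1,"spin": 0,"fingers": -0.2},
  {"x": -0.003,"y": 0,"z": 0.1,"spin": 0,"fingers": -0.2},
  {"x": -0.003,"y": 0,"z": 0.1,"spin": 0,"fingers": -1},
  {"x": -0.003,"y": 0,"z": 0.1,"spin": 0,"fingers": -1},
  {"x": -0.003,"y": 0,"z": 0.1,"spin": 0,"fingers": -1},
  {"x": -0.003,"y": 0,"z": 0.1,"spin": 0,"fingers": -1},
], newtons=15)

```text
time_s: 3.32
tcp_pos: [0.4612, 0.1494, 0.1194]
eef_rot: [-179.8, 0.0, -82.6]
contact_force: [4.1, -2.0, -0.1]
gripper_width: 0.0095
gripper_force: 15.0
```

```bash
python3 -c "
import numpy as np
for a in np.r_[.04,.1,.18,.26,.34,.42,.5,.58,.66,.74,.82,.9,.98,1.06,1.14,1.22,1.30,1.36,1.40,1.42]:
  print(round(a,2),round(-.001-(.22*(1-np.cos(a))+.012*np.sin(a)),3),round(-(.22*np.sin(a)-.012*(1-np.cos(a))),3))"
```

```text
0.04 -0.002 -0.009
0.1 -0.003 -0.022
0.18 -0.007 -0.039
0.26 -0.011 -0.056
0.34 -0.018 -0.073
0.42 -0.025 -0.089
0.5 -0.034 -0.104
0.58 -0.044 -0.119
0.66 -0.055 -0.132
0.74 -0.067 -0.145
0.82 -0.08 -0.157
0.9 -0.094 -0.168
0.98 -0.108 -0.177
1.06 -0.124 -0.186
1.14 -0.14 -0.193
1.22 -0.157 -0.199
1.3 -0.174 -0.203
1.36 -0.187 -0.206
1.4 -0.195 -0.207
1.42 -0.2 -0.207
```

drive_tool([
  {"x": 0,"y": -0.002,"z": -0.009,"spin": 0,"fingers": -1},
  {"x": 0,"y": -0.003,"z": -0.022,"spin": 0,"fingers": -1},
  {"x": 0,"y": -0.007,"z": -0.039,"spin": 0,"fingers": -1},
  {"x": 0,"y": -0.011,"z": -0.056,"spin": 0,"fingers": -1},
  {"x": 0,"y": -0.018,"z": -0.073,"spin": 0,"fingers": -1},
  {"x": 0,"y": -0.025,"z": -0.089,"spin": 0,"fingers": -1},
  {"x": 0,"y": -0.034,"z": -0.104,"spin": 0,"fingers": -1},
  {"x": 0,"y": -0.044,"z": -0.119,"spin": 0,"fingers": -1},
  {"x": 0,"y": -0.055,"z": -0.132,"spin": 0,"fingers": -1},
  {"x": 0,"y": -0.067,"z": -0.145,"spin": 0,"fingers": -1},
], newtons=20)

```text
time_s: 4.58
tcp_pos: [0.5237, 0.1574, 0.2646]
eef_rot: [179.7, 0.0, -82.6]
contact_force: [-10.3, 4.1, 6.8]
gripper_width: 0.0092
gripper_force: 20.0
```

drive_tool([
  {"x": 0,"y": -0.011,"z": -0.012,"spin": 0,"fingers": -1},
  {"x": 0,"y": -0.025,"z": -0.023,"spin": 0,"fingers": -1},
  {"x": 0,"y": -0.039,"z": -0.032,"spin": 0,"fingers": -1},
  {"x": 0,"y": -0.055,"z": -0.041,"spin": 0,"fingers": -1},
  {"x": 0,"y": -0.071,"z": -0.048,"spin": 0,"fingers": -1},
  {"x": 0,"y": -0.088,"z": -0.054,"spin": 0,"fingers": -1},
  {"x": 0,"y": -0.105,"z": -0.058,"spin": 0,"fingers": -1},
  {"x": 0,"y": -0.118,"z": -0.061,"spin": 0,"fingers": -1},
  {"x": 0,"y": -0.126,"z": -0.062,"spin": 0,"fingers": -1},
  {"x": 0,"y": -0.126,"z": -0.062,"spin": 0,"fingers": -1},
])

```text
time_s: 5.82
tcp_pos: [0.6521, 0.1744, 0.3271]
eef_rot: [-179.9, 0.1, -82.6]
contact_force: [-0.3, 4.3, 6.1]
gripper_width: 0.0094
gripper_force: 20.0
```

drive_tool([
  {"x": 0,"y": 0,"z": 0,"spin": 0,"fingers": 0.2},
  {"x": 0,"y": 0,"z": 0,"spin": 0,"fingers": 0.2},
  {"x": 0,"y": 0,"z": 0,"spin": 0,"fingers": 0.2},
  {"x": 0,"y": 0,"z": 0,"spin": 0,"fingers": 0.2},
  {"x": 0,"y": 0,"z": -0.03,"spin": 0,"fingers": 0.2},
  {"x": 0,"y": 0,"z": -0.06,"spin": 0,"fingers": 0.2},
  {"x": 0,"y": 0,"z": -0.06,"spin": 0,"fingers": 0.2},
  {"x": 0,"y": 0.03,"z": -0.06,"spin": 0,"fingers": 0.2},
])

```text
time_s: 6.82
tcp_pos: [0.6215, 0.1699, 0.3832]
eef_rot: [179.8, -0.0, -82.7]
contact_force: [-0.3, 0.5, -0.7]
gripper_width: 0.0526
gripper_force: 0.0
```

Run:
```python
from h import *
from plant import sensors,cams
s=sensors.get_state();c=cams.capture('side');cv2.imwrite('pics/s2.png',c['pixels'][:,:,::-1])
P=[.5945,.16557,.1297]
print(s['tcp_pos'],s['eef_rot'],s['joints'],[proj('side',barpt(P,a)).round() for a in(1.4,1.5)])
print(rel(s,[.4772,-.2841,.15]))
```

```text
[0.62154544 0.16985064 0.38323873] [ 1.79819945e+02 -4.41728993e-02 -8.26536585e+01] [ 3.25804307e+01  1.48611644e+01  1.01749470e+01 -3.69170937e-02
 -8.54954883e+01 -2.52312009e+01] [array([248., 186.]), array([239., 182.])]
[0.43158738 0.20047078 0.23420268]
```

View pics/s2.png

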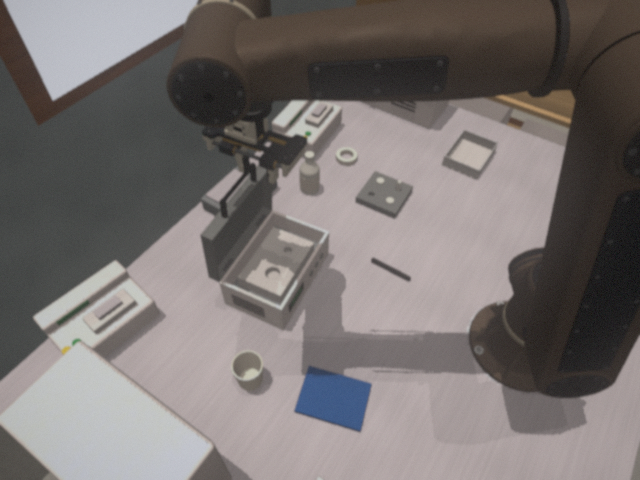

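The hood stands open at its stop, with the bar near (238,187). The block shows its small well near (288,249) and the large one near (273,271). Next is the capsule.

drive_tool([
  {"x": 0.432,"y": 0.2,"z": 0.22,"spin": 1.571,"fingers": 0},
  {"x": 0.432,"y": 0.2,"z": 0.22,"spin": 1.571,"fingers": 0},
  {"x": 0.432,"y": 0.2,"z": 0.22,"spin": 1.571,"fingers": 0},
  {"x": 0.432,"y": 0.2,"z": 0.22,"spin": 1.571,"fingers": 0},
  {"x": 0.432,"y": 0.2,"z": 0.22,"spin": 1.571,"fingers": 0},
  {"x": 0.432,"y": 0.2,"z": 0.22,"spin": 1.571,"fingers": 0},
  {"x": 0.432,"y": 0.2,"z": 0.22,"spin": 1.571,"fingers": 0},
  {"x": 0.432,"y": 0.2,"z": 0.22,"spin": 1.571,"fingers": 0},
  {"x": 0.432,"y": 0.2,"z": 0.22,"spin": 1.571,"fingers": 0},
  {"x": 0.432,"y": 0.2,"z": 0.22,"spin": 1.571,"fingers": 0},
])

```text
time_s: 8.12
tcp_pos: [0.4767, -0.2854, 0.1637]
eef_rot: [179.9, -0.2, -172.8]
contact_force: [-0.6, 0.2, -0.8]
gripper_width: 0.0438
gripper_force: 0.0
```

Run:
```python
from h import *
from plant import sensors,cams
s=sensors.get_state();c=cams.capture('wrist');cv2.imwrite('pics/w3.png',c['pixels'][:,:,::-1])
print(s['tcp_pos'],s['eef_rot'],'pred dome',wproj(s,[.4772,-.2841,.058]),rel(s,[.4772,-.2841,.048]))
```

```text
[ 0.4766864  -0.2853992   0.16374601] [ 179.9159695    -0.19554936 -172.80060422] pred dome [316.62486346 246.05975059] [-0.0010674   0.00105484  0.11574471]
```

View pics/w3.png

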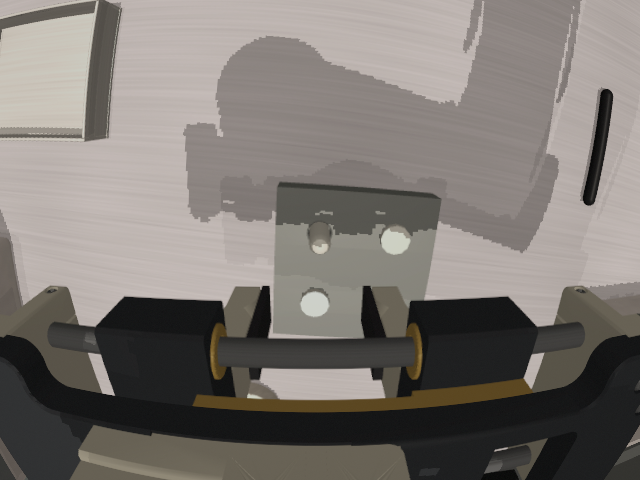

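The wrist view shows the capsule's dome at about (320,244), against a predicted (317,246). That is within 2 mm, so I'll split the difference and descend.

drive_tool([
  {"x": 0,"y": 0.002,"z": 0.05,"spin": 0,"fingers": 0},
  {"x": 0,"y": 0.002,"z": 0.09,"spin": 0,"fingers": 0},
  {"x": 0,"y": 0.002,"z": 0.115,"spin": 0,"fingers": 0},
  {"x": 0,"y": 0.002,"z": 0.115,"spin": 0,"fingers": 0},
  {"x": 0,"y": 0.002,"z": 0.115,"spin": 0,"fingers": -1},
  {"x": 0,"y": 0.002,"z": 0.115,"spin": 0,"fingers": -1},
  {"x": 0,"y": 0.002,"z": 0.115,"spin": 0,"fingers": -1},
  {"x": 0,"y": 0.002,"z": 0.115,"spin": 0,"fingers": -1},
], newtons=10)

```text
time_s: 9.18
tcp_pos: [0.479, -0.2825, 0.0513]
eef_rot: [-180.0, 0.1, -172.6]
contact_force: [-0.6, 2.0, 4.7]
gripper_width: 0.0154
gripper_force: 10.0
```

drive_tool([
  {"x": 0,"y": 0,"z": 0,"spin": 0,"fingers": -1},
  {"x": 0,"y": 0,"z": 0,"spin": 0,"fingers": -1},
  {"x": 0,"y": 0,"z": 0,"spin": 0,"fingers": -1},
], newtons=10)

```text
time_s: 9.55
tcp_pos: [0.479, -0.2825, 0.0513]
eef_rot: [-180.0, 0.1, -172.6]
contact_force: [-0.3, 1.6, 6.4]
gripper_width: 0.0153
gripper_force: 10.0
```

drive_tool([
  {"x": 0,"y": 0,"z": -0.02,"spin": 0,"fingers": -1},
  {"x": 0,"y": 0,"z": -0.04,"spin": 0,"fingers": -1},
  {"x": 0,"y": 0,"z": -0.08,"spin": 0,"fingers": -1},
  {"x": 0,"y": 0,"z": -0.13,"spin": 0,"fingers": -1},
  {"x": 0,"y": 0,"z": -0.13,"spin": 0,"fingers": -1},
  {"x": 0,"y": 0,"z": -0.13,"spin": 0,"fingers": -1},
], newtons=12)

```text
time_s: 10.3
tcp_pos: [0.478, -0.2822, 0.1802]
eef_rot: [180.0, 0.0, -172.6]
contact_force: [-0.1, 0.9, -1.2]
gripper_width: 0.0155
gripper_force: 12.0
```

Run:
```python
from h import *
from plant import sensors,cams
s=sensors.get_state();c=cams.capture('wrist');i=c['pixels'][:,:,::-1]
t=cams.capture('top')['pixels'][:,:,::-1]
o=np.zeros((600,800,3),np.uint8);o[:450,:400]=cv2.resize(i[150:375,220:420],(400,450));o[:480,400:]=cv2.resize(t[180:276,380:460],(400,480));cv2.imwrite('pics/w4.png',o)
print(s['tcp_pos'],s['eef_rot'],s['contact_force'],s['gripper_width'])
for dz in(-.0433,-.0097,0.0067):print(dz,wproj(s,np.array(s['tcp_pos'])+[0,0,dz]).round(1))
print(rel(s,[.5906,.1248,.17]))
```

```text
[ 0.47801769 -0.28216499  0.18018453] [ 1.79972812e+02  6.82210160e-03 -1.72645577e+02] [-0.08684176  0.92670351 -1.20309113] 0.015532823416036979
-0.0433 [314.9 282.5]
-0.0097 [314.9 313.3]
0.0067 [314.8 332.4]
[-0.16374916  0.38920083  0.01038871]
```

View pics/w4.png

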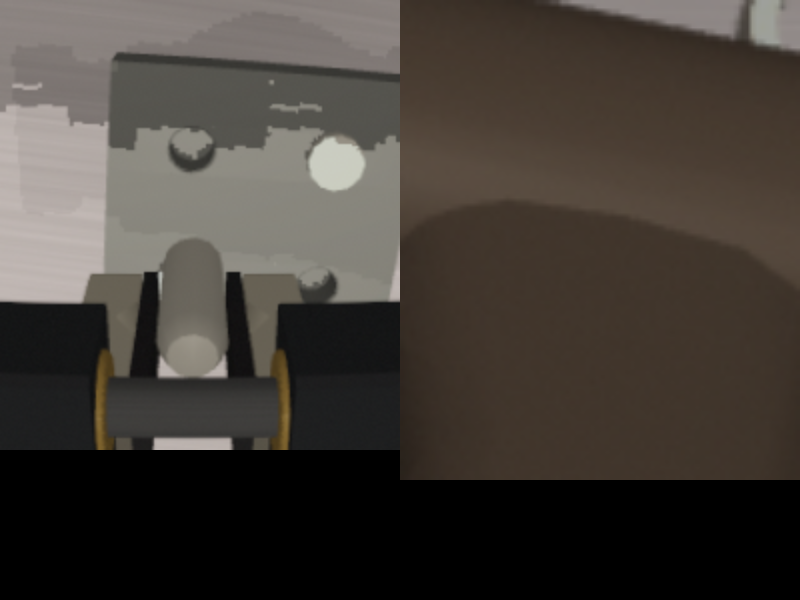

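The capsule is held upright in the middle of the jaws, with its foot at about (316,270). The stoppers haven't moved. I'll go beside the well and look at it.

drive_tool([
  {"x": -0.156,"y": 0.33,"z": -0.015,"spin": 0,"fingers": -1},
  {"x": -0.156,"y": 0.33,"z": -0.015,"spin": 0,"fingers": -1},
  {"x": -0.156,"y": 0.33,"z": -0.015,"spin": 0,"fingers": -1},
  {"x": -0.156,"y": 0.33,"z": -0.015,"spin": 0,"fingers": -1},
  {"x": -0.156,"y": 0.33,"z": -0.015,"spin": 0,"fingers": -1},
  {"x": -0.156,"y": 0.33,"z": -0.015,"spin": 0,"fingers": -1},
  {"x": -0.156,"y": 0.33,"z": -0.015,"spin": 0,"fingers": -1},
  {"x": -0.156,"y": 0.33,"z": -0.015,"spin": 0,"fingers": -1},
  {"x": -0.156,"y": 0.33,"z": -0.015,"spin": 0,"fingers": -1},
])

```text
time_s: 11.52
tcp_pos: [0.5902, 0.0639, 0.1949]
eef_rot: [-180.0, -0.1, -172.7]
contact_force: [0.1, -0.4, -0.8]
gripper_width: 0.0155
gripper_force: 12.0
```

Run:
```python
from h import *
from plant import sensors,cams
s=sensors.get_state();c=cams.capture('wrist');i=c['pixels'][:,:,::-1]
t=cv2.imread('pics/s2.png')
o=np.zeros((600,800,3),np.uint8);o[:,:400]=cv2.resize(i[150:300,320:420],(400,600),interpolation=cv2.INTER_CUBIC);o[:400,400:]=cv2.resize(t[215:265,265:315],(400,400),interpolation=cv2.INTER_CUBIC);cv2.imwrite('pics/w5.png',np.clip(o*1.2,0,255).astype(np.uint8))
print(s['tcp_pos'],s['eef_rot'],s['contact_force'],s['gripper_width'])
W=[.5901,.1246,.085];print('pred',wproj(s,W),proj('side',W))
```

```text
[0.59021761 0.06387431 0.19487794] [-1.79980283e+02 -7.31231347e-02 -1.72682947e+02] [ 0.13739892 -0.39204542 -0.8307312 ] 0.01551869258171087
pred [397.87787086 252.86613978] [288.60225477 248.65723892]
```

View pics/w5.png

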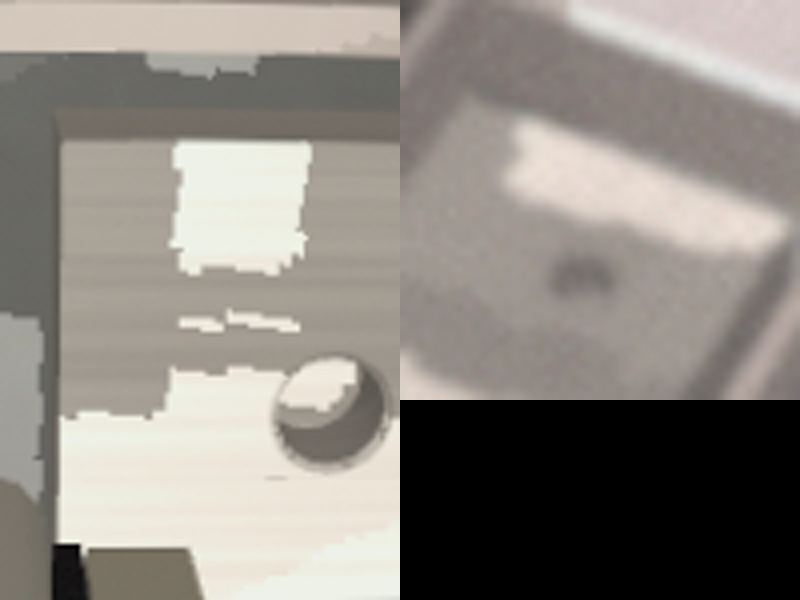

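The well's mouth is at about (402.7,253.3) in the wrist picture, against a predicted (397.9,252.9). In the side picture it is at (287.9,249.6), which agrees to about 1 px. The wrist view also had the capsule right, so I'll use the wrist value.

Run:
```python
from h import *
from plant import sensors
s=sensors.get_state();W=wpix(s,402.7,253.3,.085);print(W,proj('side',W))
print(wpix(s,(272)/4+320,150+413/4,.085)-wpix(s,390/4+320,150+413/4,.085))
print(rel(s,[W[0],W[1],.150]))
```

```text
[0.59032578 0.1283239  0.085     ] [287.68183395 249.57620109]
[ 0.00272825 -0.02223514  0.        ]
[-0.0081873   0.06401006  0.04515412]
```

drive_tool([
  {"x": -0.008,"y": 0.064,"z": 0.0,"spin": 0,"fingers": -1},
  {"x": -0.008,"y": 0.064,"z": 0.02,"spin": 0,"fingers": -1},
  {"x": -0.008,"y": 0.064,"z": 0.055,"spin": 0,"fingers": -1},
  {"x": -0.008,"y": 0.064,"z": 0.055,"spin": 0,"fingers": -1},
  {"x": -0.008,"y": 0.064,"z": 0.055,"spin": 0,"fingers": -1},
  {"x": -0.008,"y": 0.064,"z": 0.055,"spin": 0,"fingers": -1},
])

```text
time_s: 12.32
tcp_pos: [0.5914, 0.1294, 0.1421]
eef_rot: [180.0, 0.1, -172.6]
contact_force: [1.0, 0.1, -0.1]
gripper_width: 0.0152
gripper_force: 12.0
```

drive_tool([
  {"x": 0.001,"y": -0.001,"z": 0.005,"spin": 0,"fingers": -1},
  {"x": 0.001,"y": -0.001,"z": 0.012,"spin": 0,"fingers": -1},
  {"x": 0.001,"y": -0.001,"z": 0.018,"spin": 0,"fingers": -1},
  {"x": 0.001,"y": -0.001,"z": 0.024,"spin": 0,"fingers": -1},
  {"x": 0.001,"y": -0.001,"z": 0.03,"spin": 0,"fingers": -1},
  {"x": 0.001,"y": -0.001,"z": 0.03,"spin": 0,"fingers": -1},
  {"x": 0.001,"y": -0.001,"z": 0.03,"spin": 0,"fingers": -1},
])

```text
time_s: 13.2
tcp_pos: [0.5898, 0.1284, 0.1106]
eef_rot: [-180.0, 0.0, -172.6]
contact_force: [0.4, 0.7, -0.5]
gripper_width: 0.0153
gripper_force: 12.0
```

drive_tool([
  {"x": 0,"y": 0,"z": 0.002,"spin": 0,"fingers": -1},
  {"x": 0,"y": 0,"z": 0.004,"spin": 0,"fingers": -1},
  {"x": 0,"y": 0,"z": 0.004,"spin": 0,"fingers": -1},
  {"x": 0,"y": 0,"z": 0.004,"spin": 0,"fingers": -1},
])

```text
time_s: 13.7
tcp_pos: [0.5906, 0.1286, 0.1081]
eef_rot: [180.0, 0.1, -172.6]
contact_force: [-1.5, -0.3, 8.4]
gripper_width: 0.0156
gripper_force: 12.0
```

drive_tool([
  {"x": 0,"y": 0,"z": 0.002,"spin": 0,"fingers": -0.1},
  {"x": 0,"y": 0,"z": 0.002,"spin": 0,"fingers": -0.1},
  {"x": 0,"y": 0,"z": 0.002,"spin": 0,"fingers": -0.1},
  {"x": 0,"y": 0,"z": 0.002,"spin": 0,"fingers": -0.1},
  {"x": 0,"y": 0,"z": -0.03,"spin": 0,"fingers": -0.1},
  {"x": 0,"y": 0,"z": -0.09,"spin": 0,"fingers": -0.1},
  {"x": 0.03,"y": 0,"z": -0.15,"spin": 0,"fingers": 0},
  {"x": 0.06,"y": 0,"z": -0.21,"spin": 0,"fingers": 0},
  {"x": 0.06,"y": 0,"z": -0.22,"spin": 0,"fingers": 0},
  {"x": 0.06,"y": 0,"z": -0.22,"spin": 0,"fingers": 0},
])

```text
time_s: 14.95
tcp_pos: [0.5303, 0.1209, 0.3284]
eef_rot: [179.9, 0.2, -172.6]
contact_force: [-0.4, 0.3, -0.3]
gripper_width: 0.0441
gripper_force: 0.0
```

Run:
```python
from h import *
from plant import sensors,cams
s=sensors.get_state();i=cams.capture('wrist')['pixels'][:,:,::-1];t=cams.capture('side')['pixels'][:,:,::-1]
o=np.zeros((600,800,3),np.uint8);o[:300,:400]=cv2.resize(i,(400,300));u=cv2.resize(t[140:320,200:360],(400,450),interpolation=cv2.INTER_CUBIC);o[:450,400:]=u
cp=wproj(s,[.5903,.1283,.115]).round().astype(int);print(cp)
a,b=max(cp[1]-50,0),max(cp[0]-60,0);w=i[a:a+90,b:b+120];o[300:600,:400]=cv2.resize(w,(400,300),interpolation=cv2.INTER_CUBIC)
cv2.imwrite('pics/w6.png',o)
print(s['tcp_pos'],s['eef_rot'],s['joints'].round(1))
P=[.595,.169,.1297];print(barpt(P,1.5),rel(s,barpt(P,1.5)),[proj('side',w2([.5903,.1283,0],0,0,z)).round(1) for z in(.085,.115)],[wproj(s,[.5903,.1283,z]) for z in(.085,.115)],proj('side',barpt(P,1.5)))
```

```text
[314 265]
[0.53025339 0.12090026 0.32836345] [ 179.90269082    0.20179782 -172.60072687] [  33.5    5.5   -8.3    0.   -76.  -116.1]
[0.67572399 0.17952901 0.32029774] [-0.15178027  0.03939173  0.00866725] [array([287.7, 249.6]), array([287.2, 242.4])] [array([314.45655613, 254.65831412]), array([314.42599413, 265.09277322])] [238.31560775 182.7909205 ]
```

View pics/w6.png

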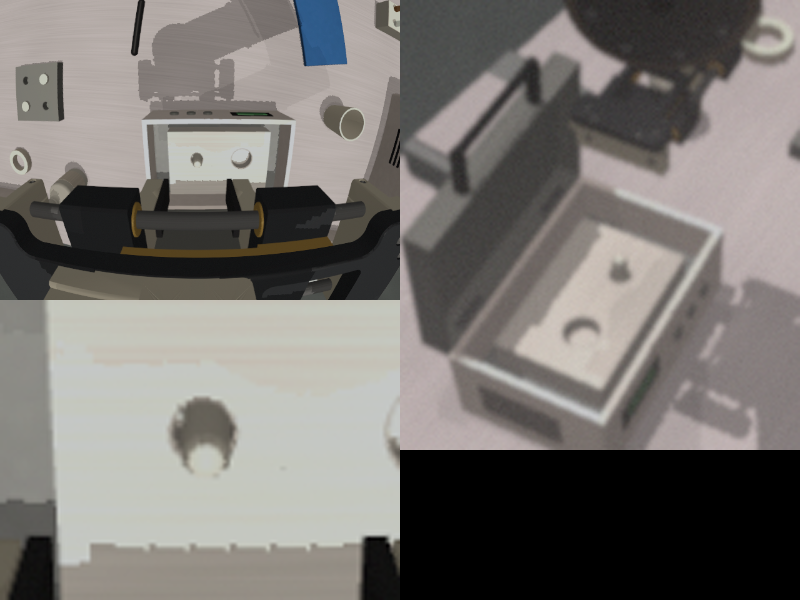

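The capsule stands upright in the small well: its dome is centred at about (206,458) in the lower-left crop and it stands at (620,265) in the side crop. The hood is still open, with the bar's middle at side pixel (238,184) against a predicted (238,183). Next I'll take the bar.

drive_tool([
  {"x": 0,"y": 0,"z": -0.04,"spin": -0.18,"fingers": 0},
  {"x": 0,"y": 0,"z": -0.072,"spin": -0.36,"fingers": 0},
  {"x": 0,"y": 0,"z": -0.072,"spin": -0.54,"fingers": 0},
  {"x": -0.02,"y": 0.005,"z": -0.072,"spin": -0.72,"fingers": 0},
  {"x": -0.05,"y": 0.013,"z": -0.072,"spin": -0.9,"fingers": 0},
  {"x": -0.08,"y": 0.02,"z": -0.072,"spin": -1.08,"fingers": 0},
  {"x": -0.11,"y": 0.028,"z": -0.072,"spin": -1.26,"fingers": 0},
  {"x": -0.14,"y": 0.036,"z": -0.072,"spin": -1.44,"fingers": 0},
  {"x": -0.152,"y": 0.039,"z": -0.072,"spin": -1.571,"fingers": 0},
  {"x": -0.152,"y": 0.039,"z": -0.072,"spin": -1.571,"fingers": 0},
])

```text
time_s: 16.3
tcp_pos: [0.6765, 0.1791, 0.3946]
eef_rot: [179.7, -0.1, -82.7]
contact_force: [0.0, 0.4, -0.8]
gripper_width: 0.0437
gripper_force: 0.0
```

drive_tool([
  {"x": 0,"y": 0,"z": 0,"spin": 0,"fingers": 0},
  {"x": 0,"y": 0,"z": 0,"spin": 0,"fingers": 0},
])

```text
time_s: 16.55
tcp_pos: [0.6754, 0.1786, 0.3987]
eef_rot: [-180.0, 0.0, -82.7]
contact_force: [-0.5, 0.6, 0.3]
gripper_width: 0.0437
gripper_force: 0.0
```

Now descend to z = 0.327 and close.

drive_tool([
  {"x": 0,"y": 0,"z": 0.03,"spin": 0,"fingers": 0},
  {"x": 0,"y": 0,"z": 0.055,"spin": 0,"fingers": 0},
  {"x": 0,"y": 0,"z": 0.072,"spin": 0,"fingers": 0},
  {"x": 0,"y": 0,"z": 0.072,"spin": 0,"fingers": 0},
  {"x": 0,"y": 0,"z": 0.072,"spin": 0,"fingers": -1},
  {"x": 0,"y": 0,"z": 0.072,"spin": 0,"fingers": -1},
  {"x": 0,"y": 0,"z": 0.072,"spin": 0,"fingers": -1},
  {"x": 0,"y": 0,"z": 0.072,"spin": 0,"fingers": -1},
], newtons=20)

```text
time_s: 17.55
tcp_pos: [0.6759, 0.1789, 0.3268]
eef_rot: [-180.0, 0.0, -82.6]
contact_force: [0.5, 0.3, 1.3]
gripper_width: 0.0096
gripper_force: 14.8
```

drive_tool([
  {"x": 0,"y": 0.008,"z": 0.0,"spin": 0,"fingers": -1},
  {"x": 0,"y": 0.0175,"z": 0.001,"spin": 0,"fingers": -1},
  {"x": 0,"y": 0.035,"z": 0.0035,"spin": 0,"fingers": -1},
  {"x": 0,"y": 0.052,"z": 0.007,"spin": 0,"fingers": -1},
  {"x": 0,"y": 0.069,"z": 0.012,"spin": 0,"fingers": -1},
  {"x": 0,"y": 0.0855,"z": 0.019,"spin": 0,"fingers": -1},
  {"x": 0,"y": 0.101,"z": 0.0265,"spin": 0,"fingers": -1},
  {"x": 0,"y": 0.1145,"z": 0.034,"spin": 0,"fingers": -1},
  {"x": 0,"y": 0.124,"z": 0.0405,"spin": 0,"fingers": -1},
  {"x": 0,"y": 0.129,"z": 0.0445,"spin": 0,"fingers": -1},
], newtons=25)

```text
time_s: 18.8
tcp_pos: [0.5467, 0.1618, 0.2822]
eef_rot: [180.0, -0.0, -82.6]
contact_force: [-4.5, -1.0, 6.2]
gripper_width: 0.0092
gripper_force: 25.0
```

drive_tool([
  {"x": 0,"y": 0,"z": 0,"spin": 0,"fingers": -1},
  {"x": 0,"y": 0,"z": 0,"spin": 0,"fingers": -1},
  {"x": 0,"y": 0,"z": 0,"spin": 0,"fingers": -1},
  {"x": 0,"y": 0,"z": 0,"spin": 0,"fingers": -1},
])

```text
time_s: 19.3
tcp_pos: [0.5473, 0.1619, 0.2825]
eef_rot: [179.9, -0.0, -82.6]
contact_force: [-5.7, -1.6, 8.0]
gripper_width: 0.009
gripper_force: 25.0
```

Run:
```python
from h import *
from plant import sensors,cams
s=sensors.get_state();t=cams.capture('side')['pixels'][:,:,::-1];u=cams.capture('top')['pixels'][:,:,::-1]
o=np.zeros((480,800,3),np.uint8);o[:450,:400]=cv2.resize(t[140:320,200:360],(400,450),interpolation=cv2.INTER_CUBIC);o[:300,400:]=cv2.resize(u,(400,300))
cv2.imwrite('pics/w7.png',o)
P=np.array([.595,.169,.1297]);h=w2(P,.085,0,.1);d=h-s['tcp_pos'];f=d[0]*np.cos(P[2])+d[1]*np.sin(P[2]);z=-d[2]
print(s['tcp_pos'],s['contact_force'],s['gripper_width'],'f,z',f,z)
for off in(.004,.0065,.009):print(off,np.degrees(np.arctan2(z-off,f)-np.arctan2(12,220)),np.hypot(f,z-off))
print([proj('side',barpt(P,a)).round(1) for a in(.8,.87,.95)],[proj('side',[.5903,.1283,z]) for z in(.085,.115)])
```

```text
[0.54726864 0.16188712 0.28251983] [-5.72167029 -1.5790332   8.04861536] 0.009035054639784362 f,z 0.13325040665740231 0.18251983360766774
0.004 50.13954948038699 0.22276669828695775
0.0065 49.75144605357596 0.22076832358296813
0.009 49.35627081214254 0.21878026311711893
[array([295.9, 220.9]), array([291. , 216.1]), array([285. , 210.8])] [array([287.69544858, 249.57453525]), array([287.24935586, 242.38382791])]
```

View pics/w7.png

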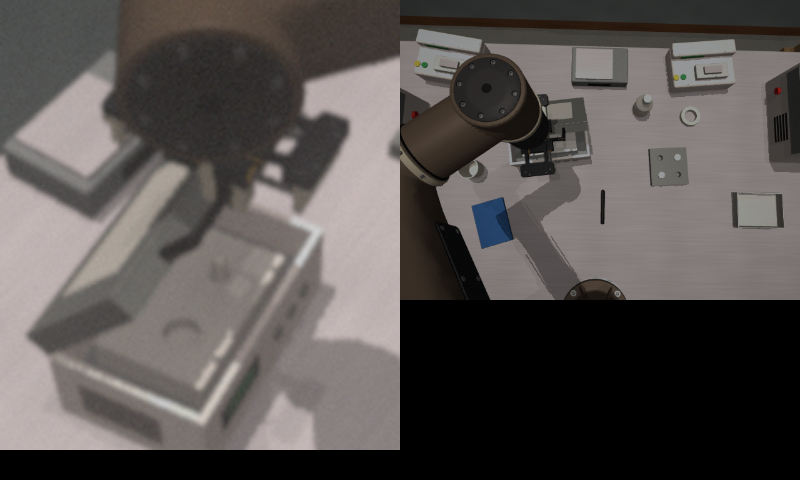

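The hood is at about 49.8°, which is 7.5° below balance. The capsule stands in the well (219,268 in the side crop), and the tray's two stoppers and the other things are in place. I'll ease out the small radial preload and hand in.

drive_tool([
  {"x": 0,"y": 0.001,"z": -0.0015,"spin": 0,"fingers": -1},
  {"x": 0,"y": 0.001,"z": -0.0015,"spin": 0,"fingers": -1},
  {"x": 0,"y": 0.001,"z": -0.0015,"spin": 0,"fingers": -1},
  {"x": 0,"y": 0.001,"z": -0.0015,"spin": 0,"fingers": -1},
])

```text
time_s: 19.9
tcp_pos: [0.5471, 0.1619, 0.2827]
eef_rot: [180.0, -0.0, -82.6]
contact_force: [5.4, -3.2, -6.5]
gripper_width: 0.0089
gripper_force: 25.0
```

Run:
```python
from plant import sensors,r
s=sensors.get_state();print(s['tcp_pos'],s['contact_force'],s['gripper_width'])
print(r.close_job())
```

```text
[0.54713666 0.16192708 0.28273295] [ 5.44216437 -3.18131735 -6.48559694] 0.00889069528512694
the job is handed in; nothing more can be done
None
```

The job is handed in at about 20 s: the capsule stands upright, seated and released in the small well, and the gripper is holding the bar at its middle with the hood about 7.5° below its balance point. The hood never slammed, and the stoppers and the rest of the bench looked undisturbed in the last pictures.

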